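# Push an instrument-neck blank home in the locating jig

## Robot

A 6-joint arm with a two-finger parallel gripper is mounted at the origin on the work surface. World frame = base frame: x ahead of the robot, y to its left, z up, the work surface at z = 0. Lengths are in m, angles in rad, forces in N, time in s.
With the tool pointing down it reaches from about 0.3 to 0.775 m from the base axis. Payload 14.6 kg.
Tool frame: the origin (TCP) lies between the finger pads; the fingertips stand 14 mm ahead of it and the grasp point (between the pads) lies 5 mm behind it; z points along the fingers, y is the line along which they close (so a half turn about z gives the same grasp; the last joint's range is limited). The gripper opens to 94 mm and grips with 3 to 60 N. Pads are 16 mm wide; open, the fingers measure 119 mm over their backs; the gripper's body (75 mm by 177 mm) begins 78 mm behind the grasp point.
Start: joints at [1.202, 0.3, 1.521, -0, 1.321, -0.067], TCP at [0.163, 0.525, 0.219] pointing down, gripper open.
Joint ranges: [-3.03, 3.03], [-0.79, 2.21], [0.23, 2.52], [-1.04, 4.18], [0, 3.07], [-2.55, 2.55]. Speed limits (rad/s): [2.22, 2.22, 2.57, 3.14, 3.14, 3.14].

## Interface

Orientations are given as [roll, pitch, yaw] about the fixed x, y, z axes, in that order (R = Rz(yaw) Ry(pitch) Rx(roll)).
In Python, from station import ctrl gives the robot as it stands. The module is installed in compiled form; this text tells all that it offers.
- The arm moves only by the tool move_arm, never from a script. Its argument "targets" is a list of rows, each a list of 7 numbers: the opening, from -1 (shut) to 1 (fully open), then the shift along the tool's x, y, z in units of 50 mm (1.0 is 50 mm), then the turn, a rotation vector about the tool's x, y, z in rad. A call has 1 to 12 rows; each row is the pose to reach, as a shift and turn from the pose commanded when the call began, along the tool's axes at that moment; what a row does not reach only later rows make up. A row lasts 1/10 s, in which the tool goes at most 50 mm and 8.59 degrees, less where a joint would pass 70% of its speed; a pose out of reach is approached as far as the arm can. A call with a gripper value outside its range is refused whole. The fingers move at their own pace and stop on an object; "grip_force" is the grip in N (left out, the last holds). Time passes only in rows, so rows that repeat a pose let the fingers close. It gives the time, the measured TCP pose, the force, the opening and the grip force at its end, in the units of the state.
- ctrl.get_obs(): the state, without advancing time (a new reading comes with each control period).
- ctrl.camera(name): name is "scene" or "top"; returns (picture, depth): 420x560x3 uint8, red, green, blue; 420x560 float32, m along the optical axis (not along the pixel's ray), 0 where there is no reading.
- ctrl.camera_params(name): a dict with "intrinsics" (3x3 intrinsics, pixels), "k1" (the pictures are not rectified: a ray, as slopes to the right and down, at radius r is drawn at 1 + k1 r^2 times it, then the intrinsics apply), "rvec" (rotation vector, rad) and "tvec" (3), from world to camera coordinates, as OpenCV has them. Camera axes: x right, y down, z forward; pixel columns grow to the right and rows downward; lengths in m; the calibration is good to about 2 mm. A picture is of the moment at which its call begins. camera_params takes no time and is no camera call.
- ctrl.hand_in(): hands the job in; it is judged then, once.
Trained networks look in the newest picture that a camera, given by its name, has taken for a name from the list of things; names that differ only in an ending like _2 or _b are one class to them, and where a whole thing is asked for, a point or a joint stands for the part that bears it (a point fixed in the world has none). Each returns a list of dicts, best first, with "score" (0 to 1); they miss things now and then, are a little off and sometimes report something else, mostly with a low value. They report only what shows in the picture. A call takes as long as a camera call. They do not tell look-alikes from the thing itself.
- ctrl.cut_out(camera, target): "region" (420x560 bool, what is visible of it) and "point" ([column, row] in pixels, amid what is visible of it).
- ctrl.tip_of(camera, target): "point" ([column, row] in pixels: a listed point, or the origin of a listed thing).
The state is a dict: "time_s": time; "qpos": joint angles; "joint_vel": joint speeds; "tau": joint torques, N m; "ee_pos": TCP position; "eef_rot": TCP orientation; "force": force on the tool from outside, world axes, zero at the start; "moment": the same for the moment, N m; "grip_width": finger opening in m; "grip_force": force on a finger pad.
Only numpy, scipy, OpenCV 4.12 (cv2) and the standard library are available. Lean on these libraries where they do the work, as an engineer would, in place of code of your own. Each camera call takes 0.05 s, during which the arm holds its last target. There are 200 camera calls.

## Task

In the plywood locating jig, push the dark wooden blank with the fingertips until its long side lies flush against the aluminium fence; then push the red follower block along its slot so that it drives the blank fully home against the brass end stop, and leave it there touching the blank, which is still flush with the fence. Only push: do not lift or tip the blank, and leave the other things on the bench and the jig where they are. Finish with the robot clear of everything.

Things in the scene. Friction and masses are not known exactly. Their poses are not given: they have to be found in the camera images.
- jig: plywood jig fixed on the bench, board 200 (x) x 400 (y) x 18 mm (z); origin at the centre of its underside. Fence along its +x edge, brass stop near its -y end, red follower sliding along y at x = +47.5 mm. A blank fully home has its origin at jig x = +47.5, y = -80, z = +18 mm and its axes parallel to the jig's
- fence (a point): middle of the aluminium fence's face, at jig x = +70 mm, y = 0, 12 mm above the board's top. The face looks to jig -x (towards the robot); the fence is 24 mm tall, 20 mm thick and 400 mm long (along jig y)
- stop (a point): middle of the brass end stop's face, at jig x = +47.5, y = -170 mm, 12 mm above the board's top. The face looks to jig +y; the stop is 24 mm tall, 45 mm wide (jig x +25 to +70 mm, up to the fence), 20 mm thick
- blank: loose dark wooden bar lying on the jig's board, 45 (x) x 180 (y) x 24 mm (z), 0.13 to 0.25 kg; origin at the centre of its underside. It starts clear of the fence and the stop, on the robot's side of the fence, turned up to about 0.2 rad from the jig's y axis
- follower (a joint): travel in m of the red follower along its slot towards the brass end stop (the jig's -y): 0 at the far end of the slot, 0.13 when the blank is fully home and the follower touches it; it stays where it is left and slides with about 2.5 N of friction
- follower_back (a point): centre of the red follower's outer face, which looks away from the end stop (jig +y) and is the face to push. The follower is a block 40 (jig x) x 30 (jig y) x 40 mm tall, standing on the board; this point is 20.5 mm above the board's top
- follower_face (a point): centre of the red follower's inner face, which looks towards the blank and the end stop (jig -y), 30 mm from the outer face, 20.5 mm above the board's top; axes parallel to the jig's
- bone_nut: small white bone bar lying on the jig's board, 10 x 45 x 10 mm; origin at the centre of its underside. Leave alone
- pot: small blue open ceramic pot standing on the bench just in front of the jig, 48 mm across the rim, 35 mm tall; origin under its centre. Leave alone
- glue: white glue bottle with yellow cap, 56 mm across, 160 mm tall, standing; origin under its centre. Leave alone
- spray: red spray can, 64 mm across, 190 mm tall, standing; origin under its centre. Leave alone
- screwdriver: screwdriver with yellow handle lying on the bench, about 200 mm long. Leave alone
- pliers: pliers with one red and one blue handle lying on the bench, about 160 mm long, 60 mm wide, 16 mm tall; origin at the pivot. Leave alone
- offcut: upright round light wooden dowel offcut, 28 mm across, 70 mm tall; origin under its centre. Leave alone
Not all that is in view belongs to the job. Several things have the shape of the blank; the one meant has the colours described above.

How it is judged:
By the outcome, as a careful person would: the job done as asked, in the order asked, and still so for the second after the job is handed in, with the robot touching nothing.
It also fails if it takes over 42 s, if anything falls off the work surface, if the arm or the gripper's body presses on something with over 40 N, if the wrist force passes 120 N, or if a joint passes its speed limit or range.

## Working session

There is one attempt and no reset: what is moved stays moved. The work goes in short steps, Python scripts to look and compute and a tool call to move; the robot and the scene stay as the last step left them, time stands still between calls to the robot, and variables do not carry over. Pictures are saved under pics/ and viewed, at most 10 in all, crops included, and the job is handed in when it is done.

Besides the shell and the picture viewer there is one more tool, called after "Emit:" as a command line: name --pt "numbers of a row" for each row, then --argument value for the rest. move_arm: Moves the arm, as the interface text tells. Its arguments: {"type":"object","properties":{"targets":{"type":"array"},"grip_force":{"type":"number"}},"required":["targets"]}

```bash
mkdir -p pics
cat > h.py <<'E'
import numpy as np, cv2
from station import ctrl
def par(c):
    p=ctrl.camera_params(c); R=cv2.Rodrigues(np.array(p['rvec'],float))[0]
    return np.array(p['intrinsics'],float),p['k1'],R,np.array(p['tvec'],float).ravel()
def rays(c,px):
    K,k,R,t=par(c); px=np.array(px,float).reshape(-1,1,2)
    u=cv2.undistortPoints(px,K,np.array([k,0,0,0,0.])).reshape(-1,2)
    d=np.c_[u,np.ones(len(u))]@R; return -R.T@t,d
def onz(c,px,z):
    o,d=rays(c,px); return o+d*((z-o[2])/d[:,2])[:,None]
def cloud(c,dep,mask):
    r,cc=np.nonzero(mask&(dep>0)); o,d=rays(c,np.c_[cc,r]); return o+d*dep[r,cc][:,None]
def proj(c,P):
    K,k,R,t=par(c); return cv2.projectPoints(np.array(P,float).reshape(-1,3),cv2.Rodrigues(R)[0],t,K,np.array([k,0,0,0,0.]))[0].reshape(-1,2)
E
python3 - <<'E'
from h import *
for c in('top','scene'):
    im,d=ctrl.camera(c); cv2.imwrite(f'pics/{c}0.png',im[:,:,::-1]); np.save(f'{c}d.npy',d)
    for n in('jig','blank','follower','fence','stop','follower_back','follower_face','pot','glue','spray','bone_nut','offcut'):
        for f in ('tip','cut'):
            if f=='cut' and n in('fence','stop','follower_back','follower_face'):continue
            try:r=(ctrl.tip_of if f=='tip' else ctrl.cut_out)(c,n)
            except Exception as e: print(e);continue
            for q in r[:3]:
                s=f"{c} {n} {f} {q['score']:.2f} {np.round(q['point'],1)}"
                if f=='cut':
                    P=cloud(c,d,q['region']); 
                    if len(P): s+=f" n{len(P)} med{np.round(np.median(P,0),3)} min{np.round(np.percentile(P,2,0),3)} max{np.round(np.percentile(P,98,0),3)}"
                print(s)
print(ctrl.get_obs())
E
```

```text
top jig tip 0.92 [288.4 196.7]
top jig cut 0.98 [278.9 202.7] n8945 med[ 0.565 -0.011  0.018] min[ 0.457 -0.219  0.013] max[0.664 0.163 0.047]
top blank tip 0.89 [369.3 292.4]
top blank tip 0.77 [194.5 300. ]
top blank tip 0.77 [457.  308.7]
top blank cut 0.90 [197.  300.7] n1167 med[0.283 0.205 0.023] min[0.252 0.125 0.018] max[0.312 0.293 0.027]
top blank cut 0.90 [459.6 311. ] n1259 med[ 0.256 -0.475  0.023] min[ 0.223 -0.563  0.01 ] max[ 0.289 -0.39   0.028]
top blank cut 0.67 [307.5 198.7] n1157 med[ 0.553 -0.09   0.042] min[ 0.517 -0.171  0.019] max[ 0.59  -0.003  0.046]
it knows: blank, bone_nut, fence, follower_back, follower_face, glue, jig, offcut, pliers, pot, screwdriver, spray, stop
top follower cut 0.73 [244.4 174.2] n212 med[0.622 0.086 0.057] min[0.607 0.071 0.018] max[0.646 0.102 0.065]
top fence tip 0.97 [286.9 168.9]
top stop tip 0.69 [348.6 183.5]
top follower_back tip 0.70 [231.4 171.4]
top follower_back tip 0.59 [347.4 183.8]
top follower_face tip 0.75 [246.8 176.2]
top pot tip 0.53 [215.4 247.4]
top pot cut 0.72 [211.4 241.8] n244 med[0.444 0.17  0.012] min[ 0.
[... 2681 characters left out ...]
e offcut tip 0.59 [257.2 205.2]
{'time_s': 2.0, 'qpos': array([ 1.20243219e+00,  2.99918572e-01,  1.52103190e+00, -1.96113857e-05,
        1.32070767e+00, -6.65960522e-02]), 'joint_vel': array([-0.00215892,  0.00131371,  0.00015462, -0.00132583, -0.00070733,
        0.00067347]), 'tau': array([ 1.25224682e-05, -5.31657922e+01, -3.52914155e+01,  7.08660018e-02,
        2.13023083e-02, -5.86399665e-06]), 'ee_pos': array([0.16346126, 0.52512185, 0.21942188]), 'eef_rot': array([-3.14152605e+00,  1.46007911e-05,  2.83982943e+00]), 'force': array([-0.86305638,  0.28659356,  0.82551252]), 'moment': array([ 0.02954028,  0.00321721, -0.06093096]), 'grip_force': 0.0, 'grip_width': 0.09419439865147118}
```

View pics/top0.png

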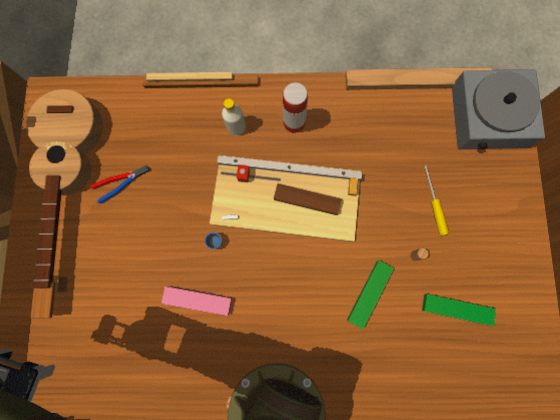

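View pics/scene0.png

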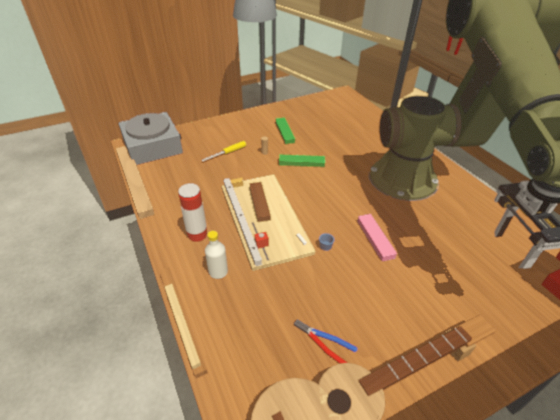

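The top view shows the jig centred near (287,198), with the fence running along its upper edge from (220,160) to (360,175). The dark blank is at (307,199), the brass stop at (353,186) and the red follower at (243,173). The bone nut is at (230,217) and the pot at (214,241). The scene view agrees.

```bash
cat > fit.py <<'E'
from h import *
from scipy.optimize import minimize
def hsv(im): return cv2.cvtColor(im,cv2.COLOR_RGB2HSV)
def rect(P):
    r=cv2.minAreaRect((P[:,:2]*1000).astype(np.float32)); b=cv2.boxPoints(r)
    e=[b[1]-b[0],b[2]-b[1]]; L=max(e,key=np.linalg.norm); s=min(np.linalg.norm(e[0]),np.linalg.norm(e[1]))
    if L[1]<0:L=-L
    return np.array(r[0])/1000,np.arctan2(-L[0],L[1]),np.linalg.norm(L),s
def full(c,d):
    o,dr=rays(c,np.stack(np.meshgrid(np.arange(560),np.arange(420)),-1).reshape(-1,2))
    return (o+dr*d.reshape(-1,1)).reshape(420,560,3)
def blank(c='top'):
    im,d=ctrl.camera(c); P=full(c,d); h=hsv(im)
    m=(h[...,2]<110)&(P[...,2]>.03)&(P[...,2]<.05)&(P[...,0]>.45)&(P[...,0]<.68)&(P[...,1]>-.22)&(P[...,1]<.17)
    n,l,st,_=cv2.connectedComponentsWithStats(m.astype(np.uint8)); k=1+np.argmax(st[1:,4])
    m=l==k
    # intersect mask pixels with top plane
    r,cc=np.nonzero(m); Q=onz(c,np.c_[cc,r],.042); return rect(Q),im,d,P
E
python3 - <<'E'
from fit import *
for c in('top','scene'):
    R,im,d,P=blank(c); print(c,'blank',R)
    q=ctrl.cut_out(c,'jig')[0]['region']
    q=cv2.morphologyEx(q.astype(np.uint8),cv2.MORPH_CLOSE,np.ones((15,15)))>0
    z=P[...,2]; m=q&(z>.012)&(z<.024)
    r,cc=np.nonzero(m); Q=onz(c,np.c_[cc,r],.018); print('board',rect(Q))
    reg=(P[...,0]>.57)&(P[...,0]<.73)&(P[...,1]>-.24)&(P[...,1]<.22)
    h=hsv(im)
    f=reg&(z>.036)&(z<.048)&(h[...,1]<60)
    r,cc=np.nonzero(f);Q=onz(c,np.c_[cc,r],.042); print('fence top',len(Q),rect(Q))
    f=reg&(z>.052)&(z<.064)
    r,cc=np.nonzero(f);Q=onz(c,np.c_[cc,r],.058); print('foll',len(Q),rect(Q), 'z',np.median(z[f]))
    f=reg&(z>.036)&(z<.048)&(h[...,1]>100)&(P[...,1]<-.1)&(h[...,2]>110)
    r,cc=np.nonzero(f);Q=onz(c,np.c_[cc,r],.042); print('stop',len(Q),len(Q) and rect(Q))
    for n,zz in(('fence',.03),('stop',.03),('follower_back',.0385),('follower_face',.0385),('jig',0)):
        for q in ctrl.tip_of(c,n)[:1]: print(n,q['score'],onz(c,q['point'],zz))
E
python3 - <<'E'
import cv2
a=cv2.imread('pics/top0.png')[140:260,190:380]
cv2.imwrite('pics/crop0.png',cv2.resize(a,None,fx=4,fy=4,interpolation=cv2.INTER_CUBIC))
E
```

```text
top blank (array([ 0.56310321, -0.09035822]), np.float32(-0.25416476), np.float32(175.05963), np.float32(19.897284))
board (array([ 0.56423029, -0.02901732]), np.float32(-0.12829559), np.float32(399.19324), np.float32(200.4371))
fence top 903 (array([ 0.64219434, -0.03901263]), np.float32(-0.12749332), np.float32(398.02972), np.float32(20.19405))
foll 153 (array([0.62676453, 0.08681802]), np.float32(1.4306408), np.float32(40.710228), np.float32(30.60179)) z 0.05854738009476379
stop 123 (array([ 0.59949451, -0.16855182]), np.float32(-0.12828219), np.float32(127.35401), np.float32(74.98184))
fence 0.55 [[ 0.63419578 -0.03438168  0.03      ]]
stop 0.71 [[ 0.59379231 -0.20064283  0.03      ]]
follower_back 0.19 [[0.61878176 0.39139883 0.0385    ]]
follower_face 0.47 [[ 0.54431396 -0.42939255  0.0385    ]]
jig 0.93 [[ 0.55895568 -0.03659542  0.        ]]Traceback (most recent call last):
  File "<stdin>", line 3, in <module>
  File "fit.py", line 15, in blank
    n,l,st,_=cv2.connectedComponentsWithStats(m.astype(np.uint8)); k=1+np.argmax(st[1:,4])
                                                                       ~~~~~~~~~^^^^^^^^^^
    return _wrapfunc(a, 'argmax', axis=axis, out=out, **kwds)
    return bound(*args, **kwds)
ValueError: attempt to get argmax of an empty sequence
```

View pics/crop0.png

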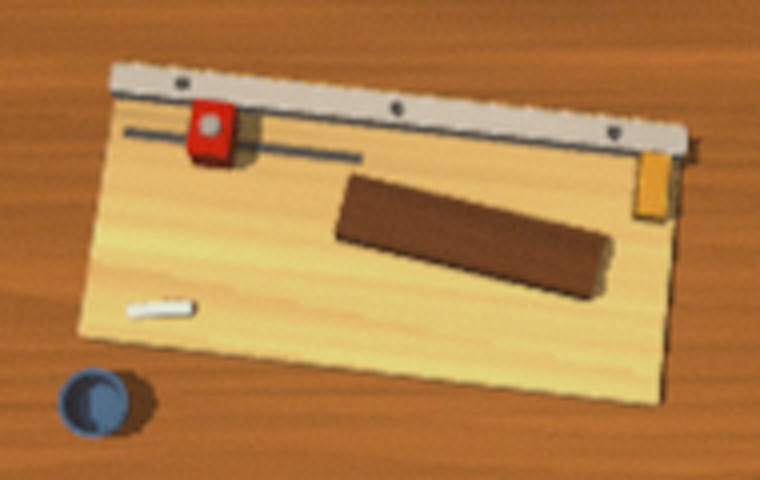

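Emit:
move_arm --pt "1 -9.88 -9.6 2 0 0 -0.174" --pt "1 -9.88 -9.6 2 0 0 -0.174" --pt "1 -9.88 -9.6 2 0 0 -0.174" --pt "1 -9.88 -9.6 2 0 0 -0.174" --pt "1 -9.88 -9.6 2 0 0 -0.174" --pt "1 -9.88 -9.6 2 0 0 -0.174" --pt "1 -9.88 -9.6 2 0 0 -0.174" --pt "1 -9.88 -9.6 2 0 0 -0.174" --pt "1 -9.88 -9.6 2 0 0 -0.174" --pt "1 -9.88 -9.6 2 0 0 -0.174" --pt "1 -9.88 -9.6 2 0 0 -0.174" --pt "1 -9.88 -9.6 2 0 0 -0.174"

```text
time_s: 3.6
ee_pos: [0.4475, 0.0019, 0.1333]
eef_rot: [3.141, 0.001, 3.014]
force: [1.1, 0.8, -0.1]
grip_width: 0.0941
grip_force: 0.0
```

```bash
cat > st.py <<'E'
from h import *
J=np.array([.5638,-.029]);Y=-.128
A=np.array([[np.cos(Y),np.sin(Y)],[-np.sin(Y),np.cos(Y)]])
def toj(p): return A@(np.array(p[:2])-J)*1000
def state(t=None):
    from scipy.spatial.transform import Rotation as Ro
    o=ctrl.get_obs(); p=np.array(o['ee_pos']); print('t',o['time_s'],'jig mm',toj(p).round(1),'z',p[2].round(4),'rpy',np.round(o['eef_rot'],3),'F jig',(A@o['force'][:2]).round(1),np.round(o['force'][2],1),'w',round(o['grip_width'],4))
    if t is not None:
        w=np.r_[J+A.T@(np.array(t[:2])/1000),t[2]]
        R=Ro.from_euler('xyz',o['eef_rot']); print('shift units',(R.inv().apply(w-p)/.05).round(2),'yaw err',np.round(np.pi+Y-o['eef_rot'][2]%(2*np.pi),3))
E
python3 -c "
from st import *
state([-65,-60,.12])
c=np.array([[353,174],[612,235],[590,300],[335,240]])/4+[190,140]-.4
print([toj(p).round(1) for p in onz('top',c,.042)])"
```

```text
t 3.6 jig mm [-119.3   15.8] z 0.1333 rpy [3.141e+00 1.000e-03 3.014e+00] F jig [1. 1.] -0.1 w 0.0941
shift units [-1.09 -1.52  0.27] yaw err 0.0
[array([29.8, 24.9]), array([   7.8, -154.5]), array([ -38.4, -143.9]), array([-17.5,  31.4])]
```

Emit:
move_arm --pt "1 -1.09 -1.52 0.27 0 0 0" --pt "1 -1.09 -1.52 0.27 0 0 0" --pt "1 -1.09 -1.52 0.27 0 0 0" --pt "1 -1.09 -1.52 1.2 0 0 0" --pt "1 -1.09 -1.52 1.2 0 0 0" --pt "1 -1.09 -1.52 1.2 0 0 0"

```text
time_s: 4.2
ee_pos: [0.4909, -0.0778, 0.0739]
eef_rot: [3.141, -0.001, 3.014]
force: [-0.0, -0.8, 2.1]
grip_width: 0.094
grip_force: 0.0
```

```bash
python3 -c "
from st import *
state([-65,-60,.039])"
```

```text
t 4.2 jig mm [-66.1 -57.7] z 0.0739 rpy [ 3.141e+00 -1.000e-03  3.014e+00] F jig [ 0.1 -0.8] 2.1 w 0.094
shift units [-0.02 -0.05  0.7 ] yaw err -0.001
```

Emit:
move_arm --pt "1 0 0 0.35 0 0 0" --pt "1 0 0 0.68 0 0 0" --pt "1 -0.14 0 0.68 0 0 0" --pt "1 -0.28 0 0.68 0 0 0" --pt "1 -0.42 0 0.68 0 0 0" --pt "1 -0.56 0 0.68 0 0 0" --pt "1 -0.7 0 0.68 0 0 0" --pt "1 -0.84 0 0.68 0 0 0" --pt "1 -0.98 0 0.68 0 0 0" --pt "1 -1.1 0 0.68 0 0 0" --pt "1 -1.2 0 0.68 0 0 0" --pt "1 -1.2 0 0.68 0 0 0"

```text
time_s: 5.4
ee_pos: [0.5512, -0.086, 0.0393]
eef_rot: [-3.142, 0.0, 3.014]
force: [0.3, -0.2, -0.9]
grip_width: 0.094
grip_force: 0.0
```

```bash
python3 -c "
from st import *
state([17,-60,.039])
im,d=ctrl.camera('top');cv2.imwrite('pics/t1.png',cv2.resize(im[140:260,190:380,::-1],None,fx=4,fy=4,interpolation=cv2.INTER_CUBIC))"
```

```text
t 5.4 jig mm [ -5.2 -58.1] z 0.0393 rpy [-3.142  0.     3.014] F jig [ 0.3 -0.1] -0.9 w 0.094
shift units [-0.44 -0.04  0.01] yaw err -0.0
```

View pics/t1.png

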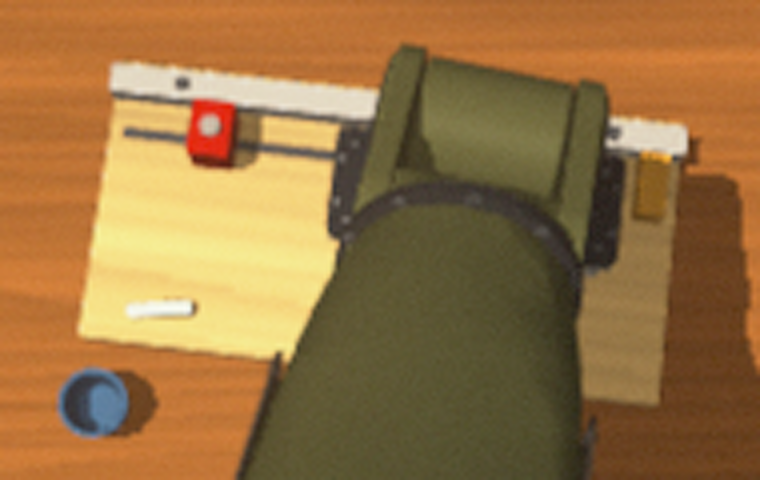

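The arm hides the blank. The follower at (212,130), the nut and the pot have not moved. I'll keep pushing slowly until the force shows contact with the fence.

Emit:
move_arm --pt "1 -0.1 0 0 0 0 0" --pt "1 -0.2 0 0 0 0 0" --pt "1 -0.3 0 0 0 0 0" --pt "1 -0.36 0 0 0 0 0" --pt "1 -0.4 0 0 0 0 0" --pt "1 -0.43 0 0 0 0 0" --pt "1 -0.45 0 0 0 0 0" --pt "1 -0.45 0 0 0 0 0"

```text
time_s: 6.25
ee_pos: [0.5716, -0.0885, 0.0393]
eef_rot: [3.141, -0.004, 3.014]
force: [-13.6, 2.4, 9.3]
grip_width: 0.0942
grip_force: 6.5
```

```bash
python3 -c "
from st import *
state([17,-60,.039])"
```

```text
t 6.25 jig mm [ 15.3 -58.1] z 0.0393 rpy [ 3.141 -0.004  3.014] F jig [-13.8   0.7] 9.3 w 0.0942
shift units [-0.03 -0.04  0.01] yaw err -0.0
```

Emit:
move_arm --pt "1 -0.015 0 0 0 0 0" --pt "1 -0.015 0 0 0 0 0"

```text
time_s: 6.45
ee_pos: [0.5716, -0.0886, 0.0393]
eef_rot: [3.141, -0.006, 3.014]
force: [-18.6, 2.4, 13.1]
grip_width: 0.0937
grip_force: 9.5
```

Emit:
move_arm --pt "1 0.02 0 0 0 0 0" --pt "1 0.1 0 0 0 0 0" --pt "1 0.4 0 0 0 0 0" --pt "1 0.6 0 -0.5 0 0 0" --pt "1 0.6 0 -1.4 0 0 0" --pt "0 1.4 1.4 -1.6 0 0 0" --pt "-1 1.4 2.4 -1.6 0 0 0" --pt "-1 1.4 3.4 -1.6 0 0 0" --pt "-1 1.4 4.4 -1.6 0 0 0" --pt "-1 1.4 5 -1.6 0 0 0" --pt "-1 1.4 5 -1.6 0 0 0" --pt "-1 1.4 5 -1.6 0 0 0"

```text
time_s: 7.65
ee_pos: [0.536, 0.1691, 0.1191]
eef_rot: [-3.142, 0.0, 3.016]
force: [-0.5, -1.2, 0.6]
grip_width: 0.0418
grip_force: 0.0
```

```bash
python3 -c "
from st import *
state([47.5,170,.12])
im,d=ctrl.camera('top');cv2.imwrite('pics/t2.png',cv2.resize(im[140:260,190:380,::-1],None,fx=4,fy=4,interpolation=cv2.INTER_CUBIC))"
```

```text
t 7.65 jig mm [-52.9 192.9] z 0.1191 rpy [-3.142  0.     3.016] F jig [-0.4 -1.3] 0.6 w 0.0418
shift units [-2.01 -0.46 -0.02] yaw err -0.003
```

View pics/t2.png

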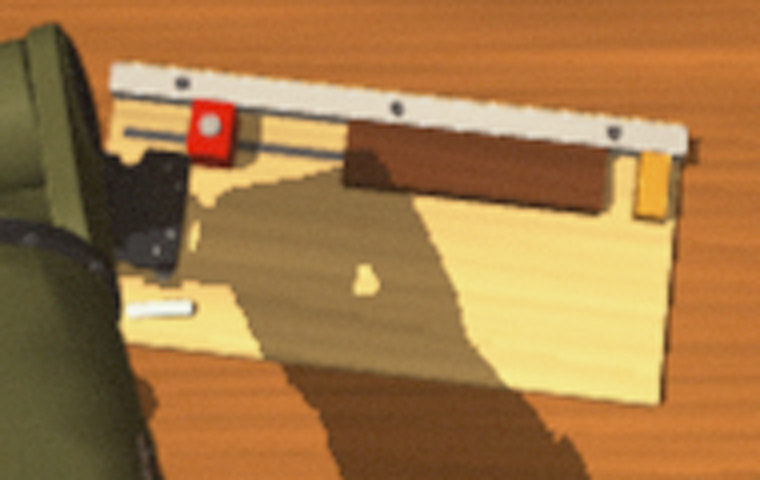

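The blank's long side, from (345,125) to (610,155), now lies along the fence, about 20 mm short of the stop. Next I'll go behind the follower with the fingers shut.

Emit:
move_arm --pt "-1 -0.7 -0.46 0 0 0 0" --pt "-1 -1.4 -0.46 0 0 0 0" --pt "-1 -2.01 -0.46 0 0 0 0" --pt "-1 -2.01 -0.46 0 0 0 0" --pt "-1 -2.01 -0.46 0 0 0 0" --pt "-1 -2.01 -0.46 0.7 0 0 0" --pt "-1 -2.01 -0.46 1.44 0 0 0" --pt "-1 -2.01 -0.46 1.44 0 0 0" --pt "-1 -2.01 -0.46 1.44 0 0 0"

```text
time_s: 8.6
ee_pos: [0.6326, 0.1321, 0.0484]
eef_rot: [-3.141, -0.0, 3.014]
force: [1.0, 0.6, 0.4]
grip_width: 0.0004
grip_force: 0.0
```

```bash
python3 -c "
from st import *
state([47.5,150,.046])"
```

```text
t 8.6 jig mm [ 47.7 168.6] z 0.0484 rpy [-3.141 -0.     3.014] F jig [0.9 0.7] 0.4 w 0.0004
shift units [ 0.   -0.37  0.05] yaw err -0.0
```

Emit:
move_arm --pt "-1 0 -0.14 0.05 0 0 0" --pt "-1 0 -0.28 0.05 0 0 0" --pt "-1 0 -0.4 0.05 0 0 0" --pt "-1 0 -0.5 0.05 0 0 0" --pt "-1 0 -0.62 0.05 0 0 0" --pt "-1 0 -0.74 0.05 0 0 0" --pt "-1 0 -0.86 0.05 0 0 0" --pt "-1 0 -0.98 0.05 0 0 0" --pt "-1 0 -1.1 0.05 0 0 0" --pt "-1 0 -1.22 0.05 0 0 0" --pt "-1 0 -1.34 0.05 0 0 0" --pt "-1 0 -1.45 0.05 0 0 0"

```text
time_s: 9.8
ee_pos: [0.6236, 0.06, 0.0448]
eef_rot: [-3.142, -0.0, 3.014]
force: [0.4, 2.2, 2.0]
grip_width: 0.0005
grip_force: 1.4
```

Emit:
move_arm --pt "-1 0 -0.1 0 0 0 0" --pt "-1 0 -0.2 0 0 0 0" --pt "-1 0 -0.3 0 0 0 0" --pt "-1 0 -0.38 0 0 0 0" --pt "-1 0 -0.44 0 0 0 0" --pt "-1 0 -0.5 0 0 0 0" --pt "-1 0 -0.56 0 0 0 0" --pt "-1 0 -0.62 0 0 0 0" --pt "-1 0 -0.68 0 0 0 0" --pt "-1 0 -0.74 0 0 0 0" --pt "-1 0 -0.78 0 0 0 0" --pt "-1 0 -0.78 0 0 0 0"

```text
time_s: 11.0
ee_pos: [0.6185, 0.0213, 0.0448]
eef_rot: [-3.141, -0.0, 3.014]
force: [-1.2, 0.4, -0.2]
grip_width: 0.0001
grip_force: 0.0
```

```bash
python3 -c "
from st import *
state([47.5,52.5,.046])
im,d=ctrl.camera('top');cv2.imwrite('pics/t3.png',cv2.resize(im[140:260,190:380,::-1],None,fx=4,fy=4,interpolation=cv2.INTER_CUBIC))"
```

```text
t 11.0 jig mm [47.9 56.9] z 0.0448 rpy [-3.141 -0.     3.014] F jig [-1.3  0.3] -0.2 w 0.0001
shift units [ 0.01 -0.09 -0.02] yaw err 0.0
```

View pics/t3.png

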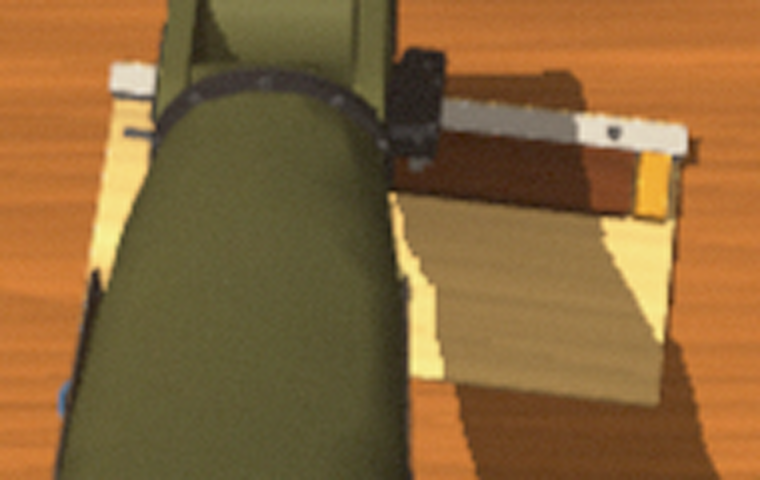

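The blank's end at (635,190) is nearly at the stop. The force is still low, so I'll push on in small steps.

Emit:
move_arm --pt "-1 0 -0.02 0 0 0 0" --pt "-1 0 -0.04 0 0 0 0" --pt "-1 0 -0.06 0 0 0 0" --pt "-1 0 -0.08 0 0 0 0" --pt "-1 0 -0.08 0 0 0 0"

```text
time_s: 11.55
ee_pos: [0.618, 0.0178, 0.0446]
eef_rot: [-3.142, -0.001, 3.014]
force: [-1.2, 2.5, -2.0]
grip_width: 0.0009
grip_force: 1.1
```

Emit:
move_arm --pt "-1 0 -0.02 0 0 0 0" --pt "-1 0 -0.04 0 0 0 0" --pt "-1 0 -0.06 0 0 0 0" --pt "-1 0 -0.06 0 0 0 0"

```text
time_s: 11.95
ee_pos: [0.6179, 0.017, 0.0447]
eef_rot: [3.139, 0.0, 3.014]
force: [1.8, 17.8, -3.1]
grip_width: 0.0006
grip_force: 9.0
```

The force rose to 18 N, so the blank is home. Backing off along the slot, then up and away.

Emit:
move_arm --pt "-1 0 0.1 0 0 0 0" --pt "-1 0 0.4 0 0 0 0" --pt "-1 0 0.8 0 0 0 0" --pt "-1 0 1 -1 0 0 0" --pt "-1 0 1 -2 0 0 0" --pt "-1 1 2 -2.4 0 0 0" --pt "-1 2 3 -2.4 0 0 0" --pt "-1 2.5 4 -2.4 0 0 0" --pt "-1 3 4.8 -2.4 0 0 0" --pt "-1 3 5 -2.4 0 0 0" --pt "-1 3 5 -2.4 0 0 0" --pt "-1 3 5 -2.4 0 0 0"

```text
time_s: 13.15
ee_pos: [0.5004, 0.2832, 0.165]
eef_rot: [-3.141, 0.001, 3.016]
force: [0.9, 0.2, -0.4]
grip_width: 0.0002
grip_force: 0.0
```

Run:
```python
from st import *
from fit import full,rect,hsv
state()
im,d=ctrl.camera('top');P=full('top',d);z=P[...,2]
cv2.imwrite('pics/t4.png',cv2.resize(im[140:260,190:380,::-1],None,fx=4,fy=4,interpolation=cv2.INTER_CUBIC))
f=(z>.052)&(z<.064)&(P[...,0]>.57)&(P[...,0]<.68)&(P[...,1]>-.1)&(P[...,1]<.1)
r,c=np.nonzero(f)
if len(r): R=rect(onz('top',np.c_[c,r],.058)); print('foll',toj(R[0]),R)
```

```text
t 13.15 jig mm [-102.7  301.6] z 0.165 rpy [-3.141e+00  1.000e-03  3.016e+00] F jig [0.9 0.3] -0.4 w 0.0002
foll [48.47764583 24.97512697] (array([ 0.61506915, -0.0104174 ]), np.float32(1.5585582), np.float32(39.21131), np.float32(29.789883))
```

View pics/t4.png

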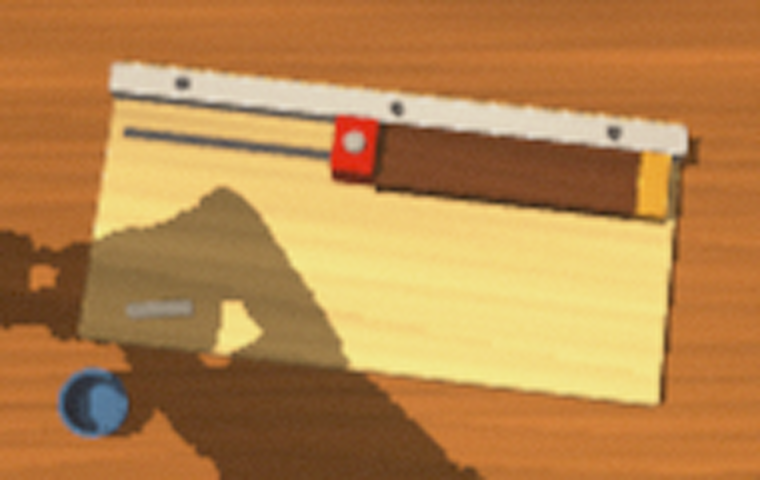

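The blank runs from (377,125) to (638,215), along the fence and against the stop. The follower at (354,148) touches it, its centre measured at jig y = 25 mm, the home position. The nut and pot have not moved.

```bash
python3 -c "
from station import ctrl
print(ctrl.hand_in())"
```

```text
the job is handed in; nothing more can be done
None
```

The job is handed in: the blank lies flush against the fence and home against the brass stop, the follower is left touching it, and the robot is clear of everything.

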